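# Empty the washed oil cell and hold it to the light

### The arm

A 6-joint arm with a two-finger parallel gripper is mounted at the origin on the work surface. World frame = base frame: x ahead of the robot, y to its left, z up, the work surface at z = 0. Lengths are in m, angles in degrees, forces in N, time in s.
With the tool pointing down it reaches from about 0.375 to 0.75 m from the base axis. Payload 9 kg.
Tool frame: the origin (TCP) lies where the fingers leave the gripper's body, on its centre line; the fingertips stand 73 mm ahead of it and the grasp point (between the pads) lies 54 mm ahead of it (robot.tip_reach is the distance from the TCP to the fingertips, in m); z points along the fingers, y is the line along which they close (so a half turn about z gives the same grasp; the last joint's range is limited). The gripper opens to 85 mm and grips with 20 to 120 N. Pads are 22 mm wide; open, the fingers measure 114 mm over their backs; the gripper's body (76 mm by 85 mm) begins 54 mm behind the grasp point. The pads swing forward as they close: fully open they stand 13 mm farther back than shut.
Start: joints at [-86.213, 5.964, 5.575, 89.605, 0, 77.527], TCP at [0.168, -0.576, 0.304] pointing down, gripper open.
Joint ranges: [-171.21, 171.21], [-48.23, 106.86], [-62.78, 66.21], [-105.2, 120.99], [-86.42, 89.51], [-180, 180]. Speed limits (degrees/s): [127.2, 127.2, 147.25, 180, 180, 180].

### API

Orientations are given as [roll, pitch, yaw] about the fixed x, y, z axes, in that order (R = Rz(yaw) Ry(pitch) Rx(roll)).
In Python, from plant import robot gives the robot as it stands. Calls block until the motion is done:
- robot.move_pose(position, orientation): joint-space move of the TCP to a pose.
- robot.line_to(position, vel=0.15, rotation=None, guard=None): straight line of the TCP; rotation=None keeps the orientation; vel is the mean speed in m/s. With guard (N) it stops when the force on the tool has changed by that much, and returns True; else False.
- robot.goto_joints(angles): joint-space move.
- robot.set_gripper(opening): finger opening in m; the grip force is fixed at half the most; returns when the fingers have stopped.
- robot.pause(seconds).
- robot.ik(position, orientation): joint angles nearest the present ones, or None.
- robot.observe(): the state.
- robot.grab_frame(name): name is "side" or "top"; returns the picture (420x560x3 uint8, blue, green, red); there is no depth.
- robot.get_calibration(name): a dict with "vertical_fov" (degrees; the focal length in pixels is half the picture's height over the tangent of half this angle, whatever the lens; pixels are square), "cx", "cy" (the principal point, pixels), "rvec" (rotation vector, rad) and "tvec" (3), from world to camera coordinates, as OpenCV has them. Camera axes: x right, y down, z forward; pixel columns grow to the right and rows downward; lengths in m; the calibration is good to about 2 mm. A picture is of the moment at which its call begins. get_calibration takes no time and is no camera call.
A pose or a line that the arm cannot do raises robot.IKError and nothing moves.
- robot.job_done(): hands the job in; it is judged then, once.
The state is a dict: "time": time; "q": joint angles; "qvel": joint speeds; "joint_torque": joint torques, N m; "tool_pos": TCP position; "tcp_rot": TCP orientation; "ft_force": force on the tool from outside, world axes, zero at the start; "torque": the same for the moment, N m; "gripper_width": finger opening in m; "gripper_force": force on a finger pad.
Only numpy, scipy, OpenCV 4.12 (cv2) and the standard library are available. Lean on these libraries where they do the work, as an engineer would, in place of code of your own. Each camera call takes 0.05 s, during which the arm holds its last target. There are 200 camera calls.

### The job

The glass oil-sample cell on the drying mat has been scrubbed with four steel cleaning balls that are still inside it. Tip all the balls out into the steel pan, bring the cell upright again and hold it in the light path of the light stand, half-way between lamp and magnifier, centred on the beam with its clear faces square to it, so that the glass can be checked. Grip the cell by its two frosted faces only, never touching the clear ones, leave the stand and the other things as they are, and finish still holding the cell steady in the beam, clear of the stand.

Things in the scene. Friction and masses are not known exactly. Their poses are not given: they have to be found in the camera images.
- cell_mid (a point): Centre, half-way up, of the upright open glass cell with the balls in it: 46 mm along its x, 36 along its y, 75 tall, walls 3, floor 4, 0.11 kg empty; z points out of the mouth. The faces that look along its +-y (46 wide, whitish, 36 apart) are frosted and may be gripped right up to the rim; those that look along its +-x (36 wide) are clear glass. The same if turned half round.
- pan: Loose stainless steam-table pan to the left or right of the mat: 176 mm along its x and 162 along its y over the rim, 65 deep, 158 x 144 inside, floor 3 thick, 0.45 kg. Origin at the centre of its underside, z up.
- beam (a point): Middle of the light path, half-way between lamp and magnifier, 135 mm above the table. Its x runs level along the beam from the magnifier to the lamp, y level across it, z up.
- stand: Fixed light stand left or right of the mat, magnifier towards the robot; origin on the table right below point beam, same axes. Grey base x -110 to +170 mm, 100 wide, 16 high. Lamp head 51 mm in diameter, x +79 to +150; magnifier ring 62 mm in diameter at x -86, 9 thick; both centred 135 up on thin posts. The gap between is open above and to both sides.
- mat: Fixed rubber drying mat, 150 mm along its x, 120 along its y, 4 mm thick, lying on the table under the cell. Origin at the centre of its underside.
- ball0_center (a point): Centre of a steel cleaning ball, 14 mm in diameter, 11 g; starts in the cell.
- ball1_center (a point): Centre of a steel cleaning ball, 14 mm in diameter, 11 g; starts in the cell.
- ball2_center (a point): Centre of a steel cleaning ball, 14 mm in diameter, 11 g; starts in the cell.
- ball3_center (a point): Centre of a steel cleaning ball, 14 mm in diameter, 11 g; starts in the cell.
- tin_mid (a point): Bystander: centre of a tin, 74 mm in diameter, 82 mm tall, standing beyond the mat.
- vial_mid (a point): Bystander: centre of a small white jar of test strips, 34 mm in diameter, 75 mm tall, standing beyond the mat.
- brush: Bystander: a bottle brush 150 mm long, 22 thick, lying on the table along its own x, just beyond the mat.
Mind the look-alikes: they are no part of the job. Leave any purple look-alike of the pan alone.

How it is judged:
By the outcome, as a careful person would: the job done as asked, in the order asked, and still so for the second after the job is handed in, while the arm keeps its last pose, push and grip.
It also fails if it takes over 51 s, if anything falls off the work surface, if the arm or the gripper's body presses on something with over 40 N, if the wrist force passes 120 N, or if a joint passes its speed limit or range.

## Working session

There is one attempt and no reset: what is moved stays moved. The work goes in short steps, each a Python script; the robot and the scene stay as the last script left them, time stands still between calls to the robot, and variables do not carry over. Pictures are saved under pics/ and viewed, at most 10 in all, crops included, and the job is handed in when it is done.

```bash
ls; mkdir -p pics; python3 - <<'E'
from plant import robot
import cv2
for n in("side","top"):
    f=robot.grab_frame(n); cv2.imwrite(f"pics/{n}0.png",f); print(n,robot.get_calibration(n))
o=robot.observe();print(o)
E
```

```text
pics
side {'vertical_fov': 56.14113175095695, 'cx': 277.6359740653376, 'cy': 214.33578317893836, 'rvec': array([ 2.4056737 , -0.5534745 ,  0.17386438]), 'tvec': array([-0.59843239,  0.1698755 ,  0.97165161])}
top {'vertical_fov': 55.069150321270385, 'cx': 274.4016939954836, 'cy': 208.83661761040867, 'rvec': array([ 2.21041118, -2.1848291 ,  0.04510876]), 'tvec': array([-0.1183689 ,  0.60584252,  1.03044997])}
{'time': 0.1, 'q': array([-8.62132915e+01,  5.99589128e+00,  5.53061988e+00,  8.96049203e+01,
       -5.57174547e-04,  7.75274507e+01]), 'qvel': array([ 0.03498622, -0.16320004,  0.10941208, -0.03112787, -0.00222101,
       -0.05060644]), 'joint_torque': array([ 5.82749897e-03, -5.58208501e+01,  5.04719460e+01,  1.31615062e-02,
       -4.83546482e-04,  3.25131580e-06]), 'tool_pos': array([ 0.16798997, -0.57577315,  0.30318434]), 'tcp_rot': array([-1.79931345e+02, -1.46153988e-02,  1.62592494e+01]), 'ft_force': array([ 1.10005378, -0.08830505,  0.12521912]), 'torque': array([0.03341442, 0.03299947, 0.04624803]), 'gripper_force': 0.0, 'gripper_width': 0.08546559272305274}
```

View pics/side0.png

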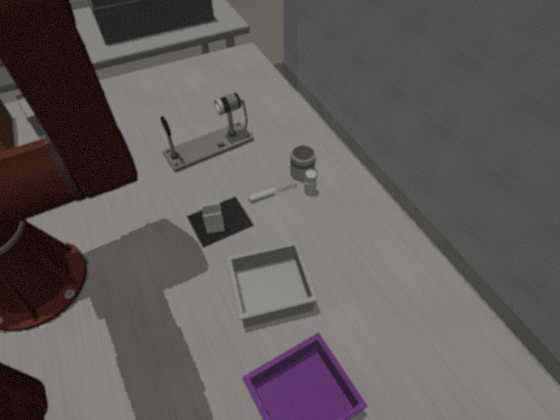

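View pics/top0.png

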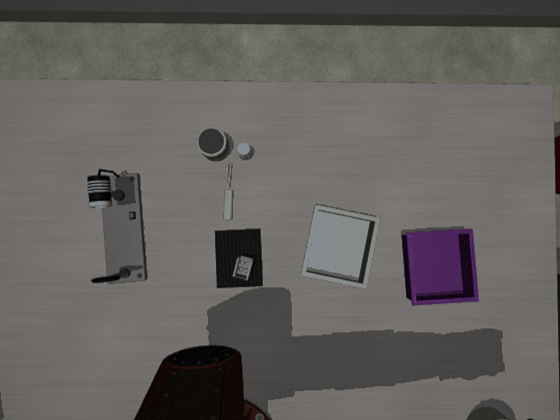

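The side view shows the stand at about (208,145), the cell at (213,217) on its mat, the grey pan at (272,283) and the purple look-alike at (305,385). In the top view, the cell is at (243,266), the mat at (239,258), the pan at (340,245) and the stand base at (125,228).

```bash
cat > h.py <<'E'
from plant import robot
import cv2, numpy as np
def cam(n):
    c=robot.get_calibration(n); f=210/np.tan(np.radians(c["vertical_fov"]/2))
    R=cv2.Rodrigues(np.array(c["rvec"]))[0]; t=np.array(c["tvec"])
    return np.array([[f,0,c["cx"]],[0,f,c["cy"]],[0,0,1]]),R,t
def ray(n,p):
    K,R,t=cam(n); return -R.T@t, R.T@np.linalg.inv(K)@np.array([p[0],p[1],1.])
def plane(n,p,z):
    o,d=ray(n,p); return o+d*(z-o[2])/d[2]
def proj(n,X):
    K,R,t=cam(n); v=K@(R@np.array(X,float)+t); return v[:2]/v[2]
def tri(pt,ps):
    A=[];b=[]
    for n,p in(("top",pt),("side",ps)):
        o,d=ray(n,p); d/=np.linalg.norm(d); M=np.eye(3)-np.outer(d,d); A.append(M); b.append(M@o)
    return np.linalg.solve(sum(A),sum(b))
E
python3 - <<'E'
from h import *
t=cv2.imread("pics/top0.png"); s=cv2.imread("pics/side0.png")
g=lambda im,x,y,w,h,k:cv2.convertScaleAbs(cv2.resize(im[y:y+h,x:x+w],None,fx=k,fy=k,interpolation=cv2.INTER_CUBIC),alpha=1.6)
C=np.zeros((600,800,3),np.uint8)
C[:300,:400]=g(t,210,225,60,75,4*1.0)[:300,:240].repeat(1,1) if 0 else g(t,205,225,80,60,5)
C[:300,400:]=g(s,180,190,80,60,5)
C[300:,:400]=g(t,75,160,160,120,2.5)
C[300:,400:]=g(s,150,80,133,100,3)[:300,:399].copy() if 0 else cv2.resize(g(s,150,80,120,90,3),(400,300))
cv2.imwrite("pics/c1.png",C)
# masks: mat / pan / stand base in top
hsv=cv2.cvtColor(t,cv2.COLOR_BGR2HSV)
def rect(mask,z,name,n="top"):
    c=max(cv2.findContours(mask.astype(np.uint8),0,1)[0],key=cv2.contourArea)
    P=np.array([plane(n,p[0],z)[:2] for p in c],np.float32)*1000
    print(name,cv2.minAreaRect(P)); print(cv2.boundingRect(c))
    return c
m=np.zeros(t.shape[:2]);v=hsv[...,2]
for (x,y) in [(225,240),(340,245),(310,250),(120,240),(180,230),(135,260),(107,195)]: print((x,y),t[y,x])
m[225:295,205:275]=(v<45)[225:295,205:275]; rect(cv2.morphologyEx(m,cv2.MORPH_CLOSE,np.ones((9,9))),.004,"mat")
E
```

```text
(225, 240) [22 24 23]
(340, 245) [139 139 132]
(310, 250) [137 135 130]
(120, 240) [89 89 91]
(180, 230) [112 115 117]
(135, 260) [93 93 93]
(107, 195) [3 1 0]
mat ((479.00469970703125, -18.556594848632812), (147.7968292236328, 118.16197204589844), 3.1709859371185303)
(215, 229, 47, 59)
```

View pics/c1.png

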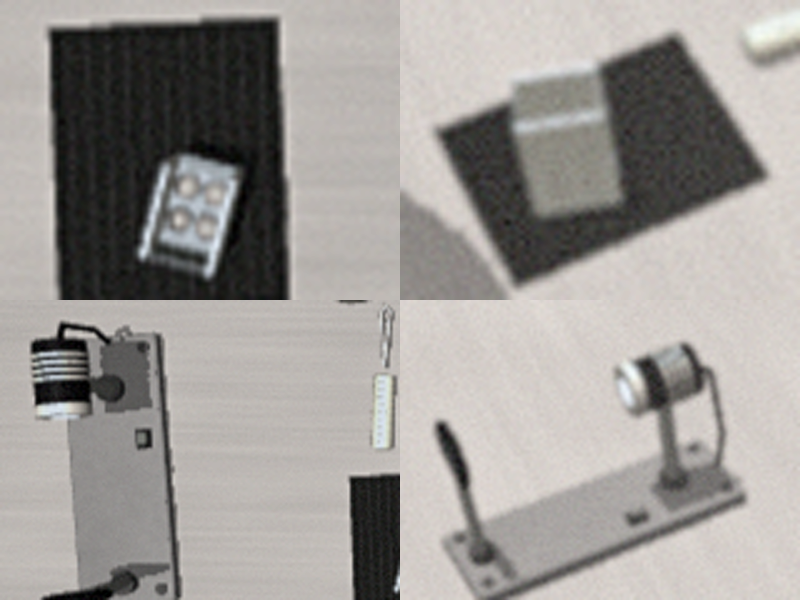

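The crops show the four balls in the cell. The top-view rim has its whitish (frosted) walls left and right at about 16° of tilt, and the side view shows the near frosted face. Next I'll compute positions and view the stand larger, with reprojection ticks for the cell and pan.

```bash
python3 - <<'E'
from h import *
t=cv2.imread("pics/top0.png"); s=cv2.imread("pics/side0.png")
up=lambda p,k,o:((np.array(p)+.5)/k-.5)+np.array(o)
rim=[up(p,5,(205,225)) for p in [(163,160),(241,168),(208,277),(140,256)]]
P=np.array([plane("top",p,.079)[:2] for p in rim])*1000
print("rim",P.round(1)); r=cv2.minAreaRect(P.astype(np.float32)); print(r)
# near frosted face in side: (515,122)-(605,109) at z .079; base (538,217),(622,201) at z .004
for p,z in [((515,122),.079),((605,109),.079),((538,217),.004),((622,201),.004),((512,76),.079),((600,66),.079)]:
    print("side",p,(plane("side",up((p[0]-400,p[1]),5,(180,190)),z)*1000).round(1))
pan=[plane("top",p,.065)[:2]*1000 for p in [(316,205),(379,217),(366,287),(303,277)]]
print("pan",cv2.minAreaRect(np.array(pan,np.float32)),np.round(pan))
pp=[plane("side",p,.065)[:2]*1000 for p in [(229,262),(297,246),(315,294),(238,320)]]
print("pan side",np.mean(pp,0),np.round(pp))
C=np.zeros((600,800,3),np.uint8)
k=lambda im,x,y,w,h,f:cv2.convertScaleAbs(cv2.resize(im[y:y+h,x:x+w],None,fx=f,fy=f,interpolation=cv2.INTER_CUBIC),alpha=1.6)
C[:520,:300]=k(t,80,160,75,130,4); C[:450,300:800]=k(s,157,85,100,90,5)
cv2.imwrite("pics/c2.png",C)
E
```

```text
rim [[487.8 -23. ]
 [484.4 -60.8]
 [431.9 -45.6]
 [441.6 -12.7]]
((463.2989196777344, -35.31386947631836), (37.1962776184082, 54.618099212646484), 73.87897491455078)
side (515, 122) [434.1 -41.2  79. ]
side (605, 109) [478.1 -53.5  79. ]
side (538, 217) [432.5 -45.6   4. ]
side (622, 201) [476.8 -55.6   4. ]
side (512, 76) [442.6 -11.2  79. ]
side (600, 66) [485.9 -25.   79. ]
pan ((513.8666381835938, -276.14349365234375), (157.48423767089844, 179.15077209472656), 80.1998291015625) [[ 616. -214.]
 [ 588. -369.]
 [ 417. -337.]
 [ 439. -183.]]
pan side [ 511.92754875 -279.28665856] [[ 444. -196.]
 [ 608. -226.]
 [ 585. -357.]
 [ 410. -339.]]
```

View pics/c2.png

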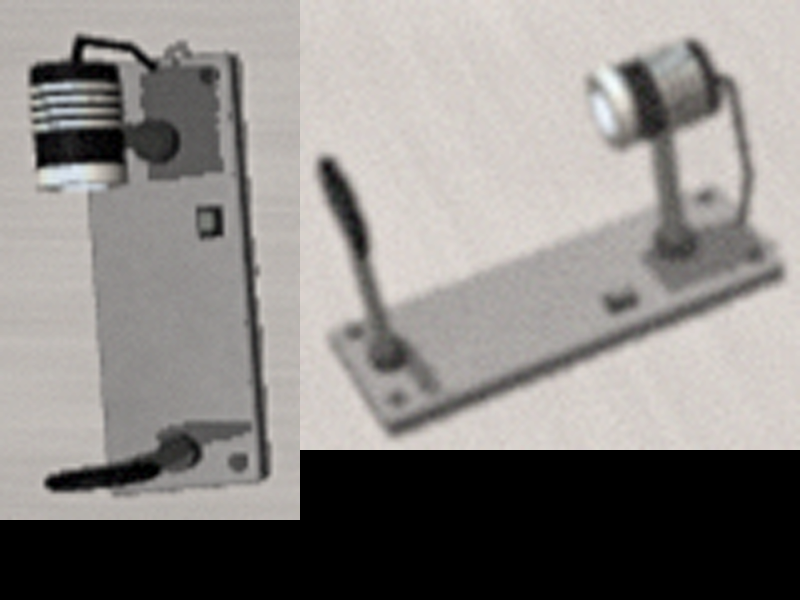

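The zoom shows the stand clearly. In the top crop the lamp axis runs (75,65)→(82,187), the magnifier centre is at (103,475), and the base corners are at (230,53), (262,478) and (113,492).

```bash
python3 - <<'E'
from h import *
T=lambda p:((np.array(p)+.5)/4-.5)+np.array((80,160))
S=lambda p:((np.array(p)-np.array((300,0))+.5)/5-.5)+np.array((157,85))
A,B,C=[plane("top",T(p),.016)[:2]*1000 for p in [(230,53),(262,478),(113,492)]]
print("base top",A.round(),B.round(),C.round(),np.linalg.norm(A-B),np.linalg.norm(B-C))
D,E,F,G=[plane("side",S(p),.016)[:2]*1000 for p in [(785,266),(390,427),(332,335),(703,190)]]
print("base side",D.round(),E.round(),F.round(),G.round(),np.linalg.norm(D-E))
for n,a,b,c in(("t",A,B,C),("s",D,E,F)):
    u=(a-b);yaw=np.degrees(np.arctan2(u[1],u[0])); u/=np.linalg.norm(u); v=np.array([-u[1],u[0]])
    print(n,"yaw",yaw,"across",np.degrees(np.arctan2(*(c-b)[::-1]))-90, "origin from mid",((a+b)/2-30*u+50*v).round(1),"from C/B",((b+c)/2+110*u).round(1))
l=[plane("top",T(p),.135)[:2]*1000 for p in [(75,65),(82.5,187)]]
m=plane("top",T((103,475)),.135)[:2]*1000
print("lamp axis",np.round(l),"mag",m.round(1))
# tri magnifier centre and lamp front-face centre(side)
print("mag tri",(tri(T((103,475)),S((343,208)))*1000).round(1), "mag side plane",plane("side",S((343,208)),.135)*1000)
print("lamp face side",plane("side",S((604,107)),.135)*1000)
E
```

```text
base top [696. 246.] [423. 218.] [413. 314.] 275.1475282748536 95.96568624352707
base side [694. 243.] [421. 214.] [411. 311.] [675. 340.] 274.60091089235857
t yaw 5.814896364045513 across 6.025257563920803 origin from mid [524.6 279. ] from C/B [527.1 277.2]
s yaw 6.105527994800475 across 5.697489096105031 origin from mid [522. 275.] from C/B [525.1 274. ]
lamp axis [[673. 294.]
 [603. 287.]] mag [439.1 270.7]
mag tri [437.6 271.7 133.9] mag side plane [436.17003967 270.96547599 135.        ]
lamp face side [604.3823988  293.80780104 135.        ]
```

```bash
cat >> h.py <<'E'
from scipy.spatial.transform import Rotation as Ro
CELL=np.array([.4595,-.033,.0415]); CY=-15.7; BEAM=np.array([.5243,.2788,.135]); BY=5.9; PAN=np.array([.513,-.277,0])
GO=.0145  # grasp point above cell mid
def pose(g,psi,a,s=1,roll=0):
    """grasp point g, heading psi, tool a deg from straight down, half-turn s, roll about tool z -> TCP pos, rpy"""
    c,n=np.cos(np.radians(psi)),np.sin(np.radians(psi)); A=np.radians(a)
    z=np.array([np.sin(A)*c,np.sin(A)*n,-np.cos(A)]); y=s*np.array([-n,c,0]); 
    R=np.c_[np.cross(y,z),y,z]@Ro.from_euler("z",roll,degrees=True).as_matrix()
    return np.array(g)-.054*z, Ro.from_matrix(R).as_euler("xyz",degrees=True)
E
python3 - <<'E'
from h import *
f=lambda q:None if q is None else np.round(q).astype(int)
up=np.array([0,0,GO])
for a in(30,40):
  for s in(1,-1):
    print(a,s,"pick",f(robot.ik(*pose(CELL+up,CY,a,s))),"beam",f(robot.ik(*pose(BEAM+up,BY,a,s))),"hi",f(robot.ik(*pose(BEAM+up+[0,0,.13],BY,a,s))))
    for psi in(-28,-45):
      for aa in(90,100):
        for r in (-180,-90,0,90):
          print("  tip",psi,aa,r,f(robot.ik(*pose(PAN+[.02,0,.17],psi,aa,s,r))))
E
```

```text
30 1 pick None beam [ 18 -30 -42  48  -6  11] hi [ 18 -30 -29  62  -6  11]
  tip -28 90 -180 None
  tip -28 90 -90 None
  tip -28 90 0 None
  tip -28 90 90 None
  tip -28 100 -180 None
  tip -28 100 -90 None
  tip -28 100 0 None
  tip -28 100 90 None
  tip -45 90 -180 None
  tip -45 90 -90 None
  tip -45 90 0 None
  tip -45 90 90 None
  tip -45 100 -180 None
  tip -45 100 -90 None
  tip -45 100 0 None
  tip -45 100 90 None
30 -1 pick None beam [  18  -30  -42   48   -6 -169] hi [  18  -30  -29   62   -6 -169]
  tip -28 90 -180 None
  tip -28 90 -90 None
  tip -28 90 0 None
  tip -28 90 90 None
  tip -28 100 -180 None
  tip -28 100 -90 None
  tip -28 100 0 None
  tip -28 100 90 None
  tip -45 90 -180 None
  tip -45 90 -90 None
  tip -45 90 0 None
  tip -45 90 90 None
  tip -45 100 -180 None
  tip -45 100 -90 None
  tip -45 100 0 None
  tip -45 100 90 None
40 1 pick None beam [ 20 -42 -54  39  -9  11] hi [ 20 -42 -41  52  -9  11]
  tip -28 90 -180 None
  tip -28 90 -90 None
  tip -28 90 0 None
  tip -28 90 90 None
  tip -28 100 -180 None
  tip -28 100 -90 None
  tip -28 100 0 None
  tip -28 100 90 None
  tip -45 90 -180 None
  tip -45 90 -90 None
  tip -45 90 0 None
  tip -45 90 90 None
  tip -45 100 -180 None
  tip -45 100 -90 None
  tip -45 100 0 None
  tip -45 100 90 None
40 -1 pick None beam [  20  -42  -54   39   -9 -169] hi [  20  -42  -41   52   -9 -169]
  tip -28 90 -180 None
  tip -28 90 -90 None
  tip -28 90 0 None
  tip -28 90 90 None
  tip -28 100 -180 None
  tip -28 100 -90 None
  tip -28 100 0 None
  tip -28 100 90 None
  tip -45 90 -180 None
  tip -45 90 -90 None
  tip -45 90 0 None
  tip -45 90 90 None
  tip -45 100 -180 None
  tip -45 100 -90 None
  tip -45 100 0 None
  tip -45 100 90 None<sys>:0: UserWarning: Gimbal lock detected. Setting third angle to zero since it is not possible to uniquely determine all angles.
```

```bash
python3 -W ignore - <<'E'
from h import *
f=lambda q:None if q is None else list(np.round(q).astype(int))
up=np.array([0,0,GO])
for a in(-45,-35,-25,-15,0,10,20):
    print(a,"pick",f(robot.ik(*pose(CELL+up,CY,a))),"pre",robot.ik(*pose(CELL+up+[0,0,.1],CY,a)) is not None,"beam",f(robot.ik(*pose(BEAM+up,BY,a))),"hi",robot.ik(*pose(BEAM+up+[0,0,.13],BY,a)) is not None)
for z in(.16,.22,.3):
  for psi in range(-180,180,20):
    ok=[aa for aa in(60,70,80,90,100,110,120,135,150) if any(robot.ik(*pose(PAN+[0,0,z],psi,aa,1,r)) is not None for r in(0,90,180,-90))]
    if ok: print("tip",z,psi,ok)
E
```

```text
-45 pick [np.int64(-19), np.int64(42), np.int64(17), np.int64(110), np.int64(-2), np.int64(-2)] pre True beam None hi False
-35 pick [np.int64(-19), np.int64(30), np.int64(5), np.int64(101), np.int64(-2), np.int64(-3)] pre True beam [np.int64(13), np.int64(51), np.int64(46), np.int64(119), np.int64(4), np.int64(6)] hi False
-25 pick [np.int64(-19), np.int64(17), np.int64(-6), np.int64(91), np.int64(-2), np.int64(-3)] pre True beam [np.int64(14), np.int64(37), np.int64(29), np.int64(107), np.int64(3), np.int64(7)] hi True
-15 pick [np.int64(-20), np.int64(5), np.int64(-18), np.int64(83), np.int64(-1), np.int64(-4)] pre True beam [np.int64(14), np.int64(24), np.int64(14), np.int64(95), np.int64(2), np.int64(8)] hi True
0 pick [np.int64(-20), np.int64(-16), np.int64(-35), np.int64(70), np.int64(0), np.int64(-5)] pre True beam [np.int64(15), np.int64(5), np.int64(-6), np.int64(79), np.int64(0), np.int64(9)] hi True
10 pick [np.int64(-21), np.int64(-31), np.int64(-47), np.int64(64), np.int64(1), np.int64(-5)] pre True beam [np.int64(16), np.int64(-7), np.int64(-18), np.int64(69), np.int64(-2), np.int64(10)] hi True
20 pick None pre False beam [np.int64(17), np.int64(-18), np.int64(-30), np.int64(59), np.int64(-4), np.int64(11)] hi True
tip 0.16 -140 [60]
tip 0.16 -120 [60, 70, 80]
tip 0.16 -100 [60, 70, 80]
tip 0.16 -80 [60, 70, 90, 100]
tip 0.16 -20 [110]
tip 0.16 20 [60, 70, 80]
tip 0.16 40 [60, 70, 80]
tip 0.16 60 [60, 70]
tip 0.22 -140 [60]
tip 0.22 -120 [60, 70]
tip 0.22 -100 [60, 70, 80]
tip 0.22 -80 [60, 70, 100]
tip 0.22 -20 [120]
tip 0.22 20 [60, 70, 80]
tip 0.22 40 [60, 70, 80]
tip 0.22 60 [60]
tip 0.3 -120 [60, 70]
tip 0.3 -100 [60, 70, 80]
tip 0.3 -80 [60, 70, 80, 100]
tip 0.3 20 [60, 70, 80]
tip 0.3 40 [60, 70]
```

```bash
python3 -W ignore - <<'E'
from h import *
up=np.array([0,0,GO])
for s in (1,-1):
 for a in(-25,-28,-30): print(s,a,[robot.ik(*pose(BEAM+up+[0,0,d],BY,a,s)) is not None for d in(0,.1,.12,.14)],[None if (q:=robot.ik(*pose(CELL+up+[0,0,d],CY,a,s))) is None else q.round().astype(int).tolist() for d in(0,.1,.2)])
res=[]
for z in(.18,.22):
 for h in list(range(-130,-50,10))+list(range(0,71,10)):
  for s in(1,-1):
   for aa in range(80,125,5):
    hd=np.array([np.cos(np.radians(h)),np.sin(np.radians(h)),0])
    for off in (.02,):
     q=robot.ik(*pose(PAN+off*hd+[0,0,z],h,aa,s))
     if q is not None: res.append((aa,z,h,s,np.round(q).astype(int).tolist()))
for r in sorted(res,key=lambda r:-r[0])[:40]: print(r)
E
```

```text
1 -25 [True, True, True, False] [[-19, 17, -6, 91, -2, -3], [-19, 13, 0, 101, -2, -3], [-19, 12, 9, 112, -2, -3]]
1 -28 [True, False, False, False] [[-19, 21, -3, 94, -2, -3], [-19, 17, 3, 104, -2, -3], [-19, 16, 12, 114, -2, -3]]
1 -30 [True, False, False, False] [[-19, 24, 0, 96, -2, -3], [-19, 19, 5, 106, -2, -3], [-19, 18, 14, 116, -2, -3]]
-1 -25 [True, True, True, False] [[-19, 17, -6, 91, -2, 177], [-19, 13, 0, 101, -2, 177], [-19, 12, 9, 112, -2, 177]]
-1 -28 [True, False, False, False] [[-19, 21, -3, 94, -2, 177], [-19, 17, 3, 104, -2, 177], [-19, 16, 12, 114, -2, 177]]
-1 -30 [True, False, False, False] [[-19, 24, 0, 96, -2, 177], [-19, 19, 5, 106, -2, 177], [-19, 18, 14, 116, -2, 177]]
(105, 0.18, -70, 1, [-23, 28, -54, -104, -45, -16])
(105, 0.18, -70, -1, [-23, 28, -54, -104, -45, 164])
(105, 0.18, -60, 1, [-28, 23, -61, -101, -31, -9])
(105, 0.18, -60, -1, [-28, 23, -61, -101, -31, 171])
(105, 0.22, -80, 1, [-19, 26, -50, -104, -57, -25])
(105, 0.22, -80, -1, [-19, 26, -50, -104, -57, 155])
(105, 0.22, -70, 1, [-23, 17, -59, -97, -45, -16])
(105, 0.22, -70, -1, [-23, 17
[... 931 characters left out ...]
71])
(90, 0.18, -100, 1, [-15, 13, -45, -58, -85, 0])
(90, 0.18, -100, -1, [-15, 13, -45, -58, -85, -180])
(90, 0.18, -90, 1, [-16, 7, -53, -59, -74, 0])
(90, 0.18, -90, -1, [-16, 7, -53, -59, -74, -180])
(90, 0.18, -80, 1, [-18, -1, -61, -60, -62, 0])
(90, 0.18, -80, -1, [-18, -1, -61, -60, -62, -180])
(90, 0.22, -100, 1, [-15, 6, -47, -53, -85, 0])
(90, 0.22, -100, -1, [-15, 6, -47, -53, -85, -180])
(90, 0.22, -90, 1, [-16, -1, -55, -53, -74, 0])
(90, 0.22, -90, -1, [-16, -1, -55, -53, -74, -180])
(85, 0.18, -110, 1, [-15, 36, 3, 101, -83, 134])
(85, 0.18, -110, -1, [-15, 36, 3, 101, -83, -46])
(85, 0.18, -100, 1, [-15, 0, -41, 2, -83, 44])
(85, 0.18, -100, -1, [-15, 0, -41, 2, -83, -136])
```

```bash
python3 -W ignore - <<'E'
from h import *
for h in(-80,-70):
 hd=np.array([np.cos(np.radians(h)),np.sin(np.radians(h)),0])
 for z in (.19,):
  for aa in(-25,0,20,40,60,70,75,80,85,90,95,100):
   q=robot.ik(*pose(PAN+.025*hd+[0,0,z],h,aa)); print(h,z,aa,None if q is None else q.round().astype(int).tolist())
E
```

```text
-80 0.19 -25 [-49, 30, 24, 106, 13, 29]
-80 0.19 0 [-43, 6, -1, 83, 0, 37]
-80 0.19 20 [-36, -10, -19, 67, -14, 42]
-80 0.19 40 [-29, -22, -35, 49, -30, 43]
-80 0.19 60 [-23, -29, -50, 26, -47, 38]
-80 0.19 70 [-21, -29, -58, 7, -54, 30]
-80 0.19 75 [-20, -27, -61, -5, -57, 24]
-80 0.19 80 [-19, -22, -63, -20, -59, 17]
-80 0.19 85 None
-80 0.19 90 [-19, -3, -61, -58, -61, 0]
-80 0.19 95 [-19, 10, -57, -77, -61, -9]
-80 0.19 100 [-19, 22, -52, -94, -59, -17]
-70 0.19 -25 [-47, 34, 29, 108, 10, 21]
-70 0.19 0 [-42, 6, -1, 83, 0, 28]
-70 0.19 20 [-37, -13, -21, 65, -11, 31]
-70 0.19 40 [-31, -29, -41, 45, -24, 31]
-70 0.19 60 [-26, -41, -60, 20, -37, 26]
-70 0.19 70 None
-70 0.19 75 None
-70 0.19 80 None
-70 0.19 85 None
-70 0.19 90 None
-70 0.19 95 None
-70 0.19 100 [-23, 14, -60, -89, -46, -11]
```

```bash
python3 -W ignore - <<'E'
from h import *
up=np.array([0,0,GO]); p,r=pose(CELL+up,CY,-25)
z=Ro.from_euler("xyz",r,degrees=True).as_matrix()[:,2]
robot.move_pose(p-.11*z,r); print(robot.observe()["time"])
print(robot.line_to(p,vel=.12,guard=8)); o=robot.observe(); print(o["time"],o["tool_pos"]-p,o["ft_force"])
t=robot.grab_frame("top");s=robot.grab_frame("side")
k=lambda im,x,y,w,h,f:cv2.convertScaleAbs(cv2.resize(im[y:y+h,x:x+w],None,fx=f,fy=f,interpolation=cv2.INTER_CUBIC),alpha=1.6)
cv2.imwrite("pics/g1.png",np.hstack([k(t,195,220,80,90,5),k(s,175,165,80,90,5)]))
E
```

```text
2.3667
False
3.4333 [ 0.00059594 -0.00027507  0.00070967] [ 0.5202926  -0.38557133  0.15134424]
```

View pics/g1.png

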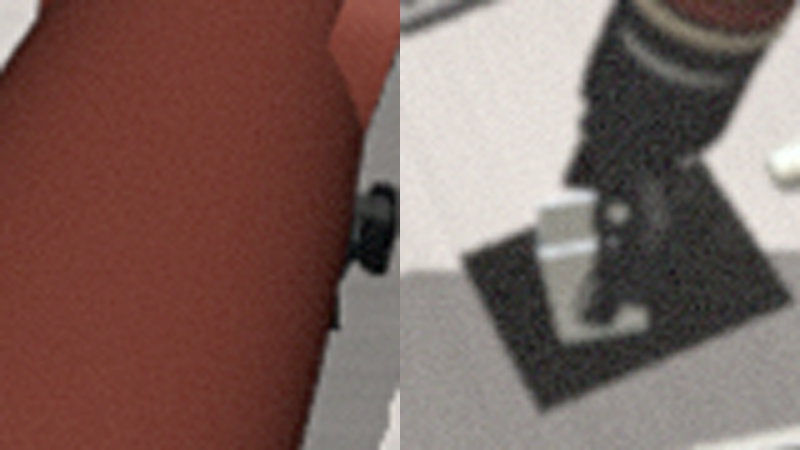

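The side view shows the near finger across the frosted face, with its tip at about (600,320) mid-face. The top view is blocked by the arm. I'll close, lift and carry over the pan.

```bash
python3 -W ignore - <<'E'
from h import *
up=np.array([0,0,GO]); p,r=pose(CELL+up,CY,-25)
robot.set_gripper(0.0); o=robot.observe(); print(o["time"],o["gripper_width"],o["gripper_force"],o["ft_force"])
p[:]=o["tool_pos"]
robot.line_to(p+[0,0,.15],vel=.15); 
o=robot.observe(); print(o["time"],o["gripper_width"],o["ft_force"])
h=-80; hd=np.array([np.cos(np.radians(h)),np.sin(np.radians(h)),0])
robot.move_pose(*pose(PAN+.025*hd+[0,0,.21],h,-25))
print(robot.observe()["time"])
s=robot.grab_frame("side");t=robot.grab_frame("top")
k=lambda im,x,y,w,h,f:cv2.convertScaleAbs(cv2.resize(im[y:y+h,x:x+w],None,fx=f,fy=f,interpolation=cv2.INTER_CUBIC),alpha=1.6)
cv2.imwrite("pics/g2.png",np.hstack([k(t,260,180,140,150,2.8),k(s,195,175,140,150,2.8)]))
E
```

```text
4.05 0.03540196201299748 60.38433909416199 [ 0.44854128 -0.59801871  2.11351929]
5.2 0.03577381650826044 [-0.42697096 -0.41016216 -1.63259984]
6.2667
```

View pics/g2.png

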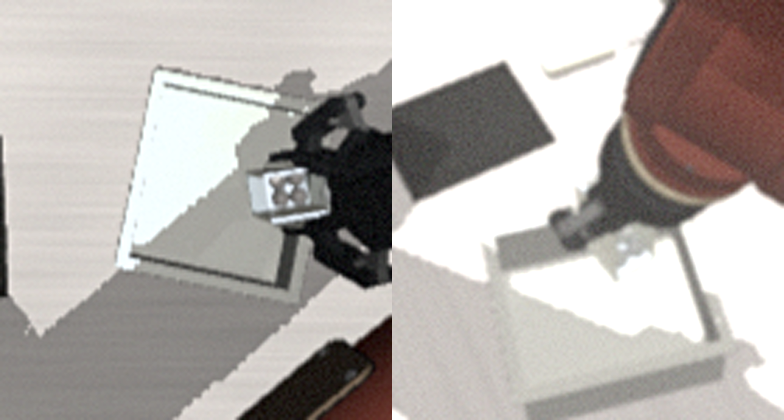

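The cell is gripped with all four balls in it (top crop at about (290,190)), held over the pan. Now I'll tip.

```bash
python3 -W ignore - <<'E'
from h import *
h=-80; hd=np.array([np.cos(np.radians(h)),np.sin(np.radians(h)),0])
g=PAN+.025*hd+[0,0,.19]
for aa in(20,60,75): robot.move_pose(*pose(g,h,aa)); 
print(robot.observe()["time"])
q0=np.array(robot.observe()["q"]); q1=robot.ik(*pose(g,h,90)); print(q0.round(),q1.round())
for u in(.5,1): robot.goto_joints(q0+(q1-q0)*u)
robot.move_pose(*pose(g,h,100)); robot.pause(.5)
o=robot.observe(); print(o["time"],o["ft_force"],o["gripper_width"])
s=robot.grab_frame("side");t=robot.grab_frame("top")
k=lambda im,x,y,w,h,f:cv2.convertScaleAbs(cv2.resize(im[y:y+h,x:x+w],None,fx=f,fy=f,interpolation=cv2.INTER_CUBIC),alpha=1.2)
cv2.imwrite("pics/g3.png",np.hstack([k(t,260,180,140,150,2.8),k(s,195,175,140,150,2.8)]))
E
```

```text
8.6167
[-20. -27. -60.  -5. -57.  24.] [-19.  -3. -61. -58. -61.   0.]
10.8 [-0.63231084 -0.30335145 -2.12526846] 0.03517259543911395
```

View pics/g3.png

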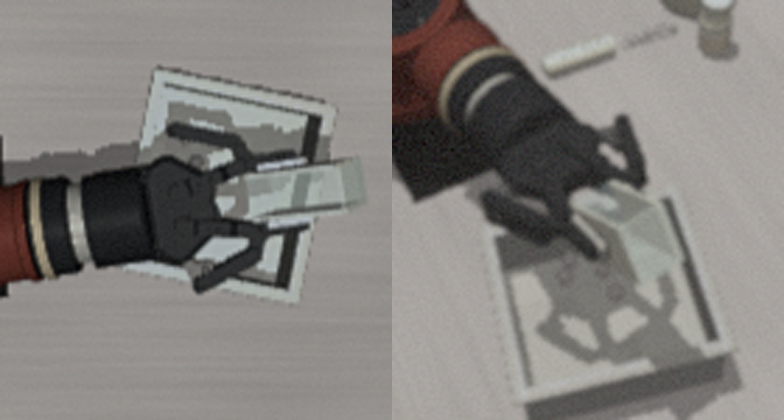

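The cell looks empty and balls show in the pan (side crop at about (567,270), (597,252) and (615,285)). I'll bring it upright by the reverse path, move above the beam and check both.

```bash
python3 -W ignore - <<'E'
from h import *
h=-80; hd=np.array([np.cos(np.radians(h)),np.sin(np.radians(h)),0])
g=PAN+.025*hd+[0,0,.19]
robot.move_pose(*pose(g,h,90))
robot.move_pose(*pose(g,h,75)); robot.move_pose(*pose(g,h,60)); robot.move_pose(*pose(g,h,20))
robot.move_pose(*pose(g+[0,0,.03],h,-25))
up=np.array([0,0,GO])
robot.move_pose(*pose(np.array([.50,-.05,.27]),-30,-25))
robot.move_pose(*pose(BEAM+up+[0,0,.12],BY,-25)); robot.pause(.3)
o=robot.observe(); print(o["time"],o["ft_force"],o["gripper_width"])
s=robot.grab_frame("side");t=robot.grab_frame("top");cv2.imwrite("pics/t4.png",t);cv2.imwrite("pics/s4.png",s)
k=lambda im,x,y,w,h,f:cv2.convertScaleAbs(cv2.resize(im[y:y+h,x:x+w],None,fx=f,fy=f,interpolation=cv2.INTER_CUBIC),alpha=1.3)
C=np.zeros((600,800,3),np.uint8)
C[:300,:400]=k(t,290,190,100,75,4);C[:300,400:]=k(s,215,235,110,90,3.64)[:300,:400] if 0 else cv2.resize(k(s,215,235,120,90,3),(400,300))
C[300:,:400]=cv2.resize(k(t,60,150,160,120,2.5),(400,300));C[300:,400:]=cv2.resize(k(s,140,60,140,105,2),(400,300))
cv2.imwrite("pics/g4.png",C)
E
```

```text
17.2417 [ 0.80711031  0.54445788 -1.65454831] 0.03545656665527198
```

View pics/g4.png

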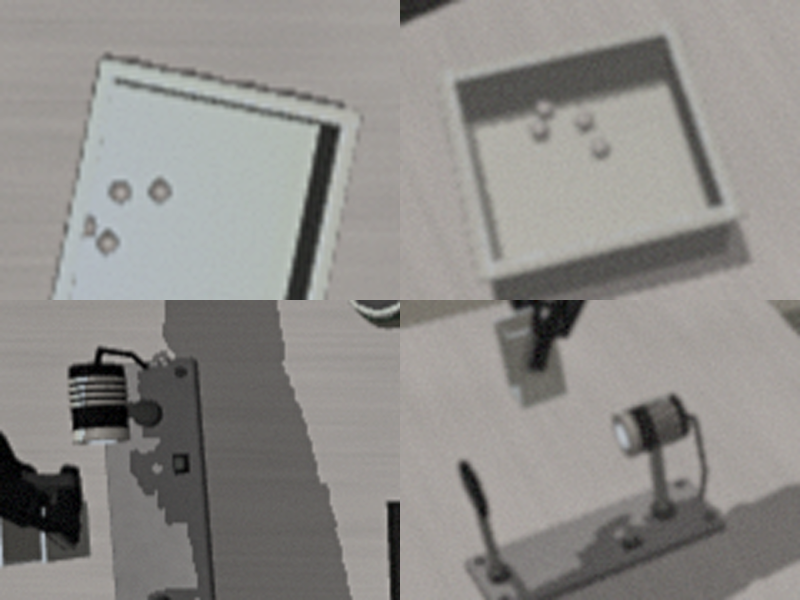

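All four balls are in the pan in both views, and the cell is empty and upright above the gap. I'll lower it into the beam and look.

```bash
python3 -W ignore - <<'E'
from h import *
p,r=pose(BEAM+[0,0,GO],BY,-25)
print(robot.line_to(p,vel=.1,guard=8)); robot.pause(.3)
o=robot.observe(); print(o["time"],o["tool_pos"]-p,o["tcp_rot"]-r)
s=robot.grab_frame("side");t=robot.grab_frame("top");cv2.imwrite("pics/t5.png",t);cv2.imwrite("pics/s5.png",s)
# predicted corners
c,n=np.cos(np.radians(BY)),np.sin(np.radians(BY));u=np.array([c,n,0]);v=np.array([-n,c,0])
k=lambda im,x,y,w,h,f:cv2.convertScaleAbs(cv2.resize(im[y:y+h,x:x+w],None,fx=f,fy=f,interpolation=cv2.INTER_CUBIC),alpha=1.6)
T=k(t,70,180,80,120,5);S=k(s,150,70,80,120,5)
for n_,im,o_ in(("top",T,(70,180)),("side",S,(150,70))):
  for sx in(-1,1):
    for sy in(-1,1):
      for sz in(-1,1):
        q=(proj(n_,BEAM+sx*.023*u+sy*.018*v+[0,0,sz*.0375])-o_+.5)*5-.5
        print(n_,sx,sy,sz,q.round(1)); cv2.circle(im,tuple(int(round(a)) for a in q),1,(0,0,255),-1)
cv2.imwrite("pics/g5.png",np.hstack([T,S]))
E
```

```text
False
18.9917 [8.09548285e-05 1.66292363e-05 2.28428820e-04] [3.59995972e+02 1.89404659e-02 3.13109275e-04]
top -1 -1 -1 [241.9 348. ]
top -1 -1 1 [174.9 357.6]
top -1 1 -1 [166.3 354.9]
top -1 1 1 [ 92.9 365.1]
top 1 -1 -1 [234.7 251.4]
top 1 -1 1 [167.3 252.8]
top 1 1 -1 [159.3 258.3]
top 1 1 1 [ 85.5 260.3]
side -1 -1 -1 [208.3 313.1]
side -1 -1 1 [183.6 208.5]
side -1 1 -1 [184.4 280.8]
side -1 1 1 [158.9 176.3]
side 1 -1 -1 [278.5 286.6]
side 1 -1 1 [257.8 181.9]
side 1 1 -1 [253.8 255.1]
side 1 1 1 [232.1 150.7]
```

View pics/g5.png

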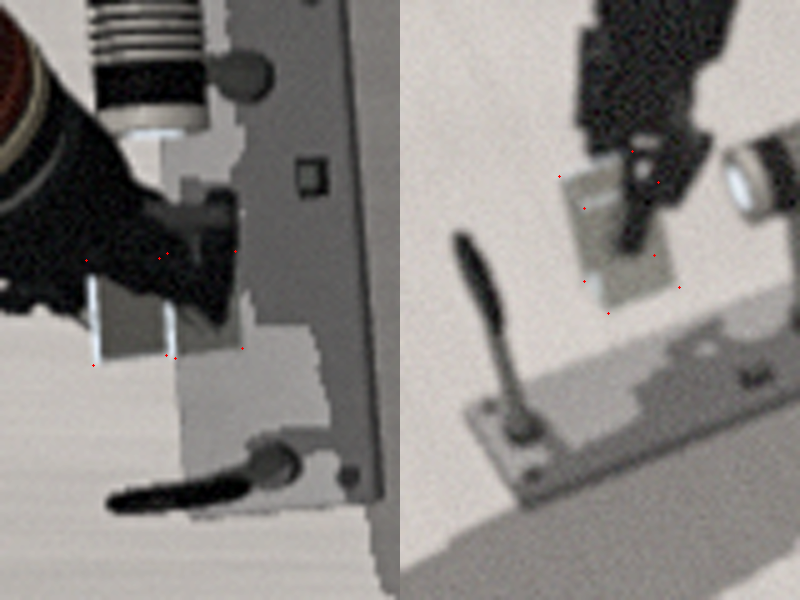

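The cell sits close to prediction, within about 1–3 mm. The side view's bottom corners ((604,309) vs (608,313) and (677,286) vs (679,287)) hint at a 2–3° tilt. I'll zoom in on an averaged side frame to measure it.

```bash
python3 -W ignore - <<'E'
from h import *
av=lambda n,k:np.mean([robot.grab_frame(n).astype(float) for _ in range(k)],0)
s=av("side",14);t=av("top",8); np.save("s6.npy",s);np.save("t6.npy",t)
k=lambda im,x,y,w,h,f:np.clip(cv2.resize(im[y:y+h,x:x+w],None,fx=f,fy=f,interpolation=cv2.INTER_CUBIC)*1.8-30,0,255).astype(np.uint8)
cv2.imwrite("pics/g6.png",np.hstack([k(t,80,220,40,42,10),k(s,178,96,40,42,10)]))
E
```

```text
(no output)
```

View pics/g6.png

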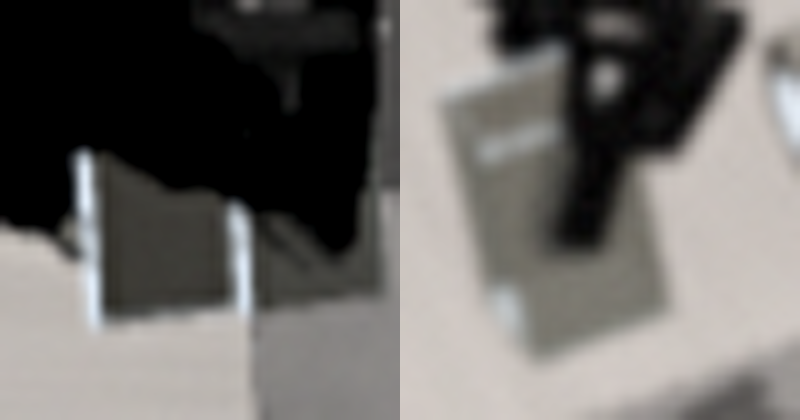

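Top and side agree at the rim, but the lower edge reads about 5 mm short in both. I'll check that numerically with intensity profiles down the near frosted face, before and now.

```bash
python3 -W ignore - <<'E'
from h import *
s0=cv2.imread("pics/side0.png").astype(np.float32);s6=np.load("s6.npy").astype(np.float32)
def prof(im,n,c,yaw,pts):
    a=np.radians(yaw);u=np.array([np.cos(a),np.sin(a),0]);v=np.array([-u[1],u[0],0])
    P=np.array([proj(n,c+x*u+y*v+[0,0,z]) for x,y,z in pts],np.float32)
    return cv2.remap(im.mean(2),P[:,:1].copy(),P[:,1:].copy(),cv2.INTER_LINEAR)[:,0].round().astype(int)
zs=np.arange(-.050,.046,.003); print((zs*1000).round().astype(int).tolist())
for x in(-.012,0,.012,.018):
  print("init",x,prof(s0,"side",CELL,CY,[(x,-.018,z) for z in zs]).tolist())
for x in(-.018,-.012,0,.012,.018): print("now",x,prof(s6,"side",BEAM,BY,[(x,-.018,z) for z in zs]).tolist())
xs=np.arange(-.035,.036,.003);print((xs*1000).round().astype(int).tolist())
for z in(-.025,-.015,.0,.025):
  print("init z",z,prof(s0,"side",CELL,CY,[(x,-.018,z) for x in xs]).tolist(),"now",prof(s6,"side",BEAM,BY,[(x,-.018,z) for x in xs]).tolist())
E
```

```text
[-50, -47, -44, -41, -38, -35, -32, -29, -26, -23, -20, -17, -14, -11, -8, -5, -2, 1, 4, 7, 10, 13, 16, 19, 22, 25, 28, 31, 34, 37, 40, 43]
init -0.012 [33, 33, 42, 54, 67, 77, 86, 91, 87, 84, 86, 85, 85, 85, 86, 85, 85, 88, 86, 85, 87, 86, 86, 86, 84, 83, 87, 96, 110, 115, 108, 94]
init 0 [35, 34, 38, 50, 66, 78, 85, 90, 92, 89, 88, 88, 87, 88, 89, 88, 89, 87, 87, 84, 84, 85, 86, 85, 84, 83, 86, 96, 109, 119, 113, 100]
init 0.012 [36, 34, 37, 48, 61, 75, 83, 86, 86, 87, 86, 86, 87, 86, 84, 86, 86, 85, 86, 85, 83, 82, 84, 84, 84, 81, 83, 92, 107, 122, 117, 105]
init 0.018 [32, 32, 37, 48, 63, 78, 87, 87, 87, 88, 89, 88, 89, 89, 89, 88, 90, 88, 85, 86, 86, 85, 85, 85, 85, 85, 85, 94, 106, 115, 114, 102]
now -0.018 [127, 127, 127, 122, 113, 99, 87, 83, 82, 83, 83, 83, 83, 83, 81, 78, 77, 75, 74, 73, 74, 75, 76, 78, 79, 79, 78, 79, 85, 95, 101, 92]
now -0.012 [127, 128, 128, 125, 115, 100, 88, 82, 82, 83, 83, 83, 83, 83, 80, 75, 66, 60, 57, 57, 59, 63, 66, 69, 72, 74, 76, 77, 85, 98, 100, 91]
now 0 [129, 129, 129, 125, 116, 101, 87, 84, 83, 82, 83, 83, 83, 80, 70, 54, 35, 23, 22, 22, 23
[... 607 characters left out ...]
82, 82, 83, 82, 81, 82, 89, 106, 121, 127, 126, 125]
init z -0.015 [34, 30, 33, 48, 70, 87, 90, 87, 84, 84, 85, 86, 89, 84, 79, 87, 87, 88, 87, 77, 51, 38, 36, 36] now [125, 122, 124, 116, 97, 86, 83, 83, 83, 83, 83, 83, 83, 83, 83, 82, 80, 79, 87, 106, 121, 125, 125, 124]
init z 0.0 [34, 33, 36, 47, 73, 86, 87, 86, 86, 86, 85, 86, 88, 86, 85, 84, 85, 87, 90, 86, 59, 36, 35, 39] now [114, 93, 81, 78, 77, 77, 74, 67, 59, 49, 37, 31, 28, 35, 51, 67, 76, 79, 86, 105, 120, 124, 125, 125]
init z 0.025 [34, 35, 33, 45, 69, 83, 86, 83, 85, 84, 83, 84, 83, 84, 86, 84, 82, 86, 84, 79, 54, 41, 37, 36] now [115, 96, 80, 77, 78, 78, 78, 76, 73, 66, 60, 51, 39, 27, 23, 20, 22, 26, 27, 27, 27, 24, 25, 32]
```

The profiles show no tilt: the bottom edge is at the same height across the whole face, and the right edge is vertical. The offset is only about 1 mm, so I'll nudge it +1 mm along the beam and −0.5 mm in z, then confirm it's steady and hand in.

```bash
python3 -W ignore - <<'E'
from h import *
p,r=pose(BEAM+[.001,.0003,GO-.0005],BY,-25)
robot.line_to(p,vel=.02); robot.pause(1.0)
o=robot.observe(); print(o["time"],o["tool_pos"]-p,o["gripper_width"],o["ft_force"],np.abs(o["qvel"]).max())
print(robot.job_done())
E
```

```text
21.4417 [ 7.91677494e-06 -5.06064264e-06  5.04831990e-06] 0.03548834502663728 [-0.42106179  0.29446184 -0.7855729 ] 0.07455339776964752
the job is handed in; nothing more can be done
None
```

I handed the job in at 21.4 s: all four balls are in the steel pan, and the cell is upright, gripped by its frosted faces and held steady in the beam clear of the stand, centred to about 1–2 mm by the camera images.

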